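# File the honing stone on edge and line up the rack

## Robot

A 6-joint arm with a two-finger parallel gripper is mounted at the origin on the work surface. World frame = base frame: x ahead of the robot, y to its left, z up, the work surface at z = 0. Lengths are in m, angles in rad, forces in N, time in s.
With the tool pointing down it reaches from about 0.3 to 0.875 m from the base axis. Payload 6.4 kg.
Tool frame: the origin (TCP) lies midway between the tips of the shut fingers; the grasp point (between the pads) lies ctrl.grip_point_offset behind it (ctrl.grip_point_offset is the distance from the TCP to the grasp point, in m); z points along the fingers, y is the direction in which the jaws open and shut (so a half turn about z gives the same grasp; the last joint's range is limited). The gripper opens to 85 mm and grips with 20 to 120 N. Pads are 22 mm wide; open, the fingers measure 114 mm over their backs; the gripper's body (76 mm by 85 mm) begins 54 mm behind the grasp point. The pads swing forward as they close: fully open they stand 13 mm farther back than shut.
Start: joints at [-1.538, 0.181, 1.607, -0, 1.354, -0.206], TCP at [0.136, -0.559, 0.231] pointing down, gripper open.
Joint ranges: [-2.99, 2.99], [-0.89, 2.07], [0.3, 2.58], [-1.14, 4.28], [0, 2.63], [-3.12, 3.12]. Speed limits (rad/s): [2.57, 2.57, 3.01, 3.14, 3.14, 3.14].

## Interface

Orientations are given as a unit quaternion [w, x, y, z].
In Python, from bench import ctrl, viewer gives the robot as it stands.
- The arm moves only by the shell command python3 -m handwheel 'ROWS' [OPENING]. ROWS is JSON, a list of rows, each an object with "travel": the shift along the tool's x, y, z as a fraction of full scale, a list of three; "dr": the turn, a rotation vector about the tool's x, y, z as a fraction of full scale, a list of three. A call has 1 to 20 rows; each row shifts and turns the pose as measured when the row begins, along the tool's axes as they then stand; what a row does not reach is not made up. Full scale, the value 1, is 150 mm for a shift and 30 degrees for a turn. A row lasts 1/12 s, in which the tool goes at most 41.7 mm and 7.16 degrees, less where a joint would pass 70% of its speed; a pose out of reach is approached as far as the arm can. A call with a number of a shift or a turn outside -1 to 1 is refused whole. A call with a gripper value outside its range is refused whole. OPENING is the opening, from -1 (shut) to 1 (fully open), set as the call begins (- or left out, the last holds). The fingers move at their own pace and stop on an object; the grip force is fixed at half the most. Time passes only in rows, so rows that do not move let the fingers close. It gives the time, the measured TCP pose, the force and the opening at its end, in the units of the state.
- ctrl.get_obs(): the state, without advancing time (a new reading comes with each control period).
- viewer.camera(name): name is "scene" or "side" or "wrist"; returns the picture (384x512x3 uint8, red, green, blue); there is no depth.
- viewer.get_calibration(name): a dict with "camera_matrix" (3x3 intrinsics, pixels), "R" (3x3) and "t" (3): a world point X has camera coordinates R X + t. Camera axes: x right, y down, z forward; pixel columns grow to the right and rows downward; lengths in m; the calibration is good to about 2 mm. A picture is of the moment at which its call begins: read the wrist's pose just before it. get_calibration takes no time and is no camera call; for the wrist camera it gives the pose at the moment of the call.
- ctrl.hand_in(): hands the job in, once; it reports no verdict.
The state is a dict: "time_s": time; "q": joint angles; "dq": joint speeds; "joint_efforts": joint torques, N m; "eef_pos": TCP position; "eef_rot": TCP orientation; "wrist_force": force on the tool from outside, world axes, zero at the start; "torque": the same for the moment, N m; "opening": opening from 0.0 (shut) to 1.0 (fully open).
Only numpy, scipy, OpenCV 4.12 (cv2) and the standard library are available. Lean on these libraries where they do the work, as an engineer would, in place of code of your own. Each camera call takes 0.05 s, during which the arm holds its last target. There are 200 camera calls.

## Task

Stand the honing stone that lies on the small steel block upright on its long edge in the empty slot of the wooden stone rack, without dropping it. Push it and the two stones already standing in the rack along their slots, away from the robot, until all three ends touch the brass fence and line up. The fence is only held by friction: feel for it gently and do not shift it, and leave the other things on the bench where they are.

Things in the scene. Friction and masses are not known exactly. Their poses are not given: they have to be found in the camera images.
- stone: The loose honing stone, a plain grey slab 68 x 50 x 12 mm (along its own x, y, z), about 110 g; origin at its centre. It starts flat (z up) on the block, its ends overhanging the block by 14 mm each. Either long edge may go down and either end may face the fence.
- block: Fixed steel bench block 40 x 40 x 22 mm high, under the stone; origin at the centre of its underside.
- rack: Fixed dark wood rack. Origin on the bench; x along the slots to the fence (away from robot), y across, z up. Base board 190 x 130 mm (x -90 to +100), 8 mm thick; its top is the slots' floor. Three slots 15 mm wide at y = -40, 0, +40 mm between four fins (x -24 to +30 mm, z 8 to 26 mm); the board is open before and behind the fins.
- inlay: Thin flat brass inlay, 20 x 8 mm, in the floor of the empty slot, on its centre line (somewhere along the slot); it only marks that slot and cannot be touched. Origin on the floor of the slot, axes as the rack's.
- slip_a: A narrower grey stone, 100 x 12 x 36 mm (along its own x, y, z), about 110 g, already standing on its long edge in one of the slots, free to slide along it; origin at its centre (26 mm above the bench).
- slip_b: The same as slip_a, in another slot.
- fence_face (a point): Middle of the lower edge of the fence's face that the stones must touch. The fence is a brass bar across all three slots, 130 mm long, 12 mm thick (behind the face), from 8 to 24 mm above the bench; axes as the rack's. It slides on the rack along x when pushed with more than about 8 N.
- loupe: Black eye loupe, 34 mm across, 24 mm high; origin under its centre. Bystander.
- screwdriver: Small screwdriver lying flat, 110 mm long. Bystander.
- tin: Flat round aluminium tin, 44 mm across, 24 mm high. Bystander.
- bezel: Steel watch bezel ring, 42 mm across, 6 mm high. Bystander.
- dish: White shallow dish, 70 mm across, 16 mm high. Bystander.
- beeswax: Block of beeswax 50 x 32 x 20 mm. Bystander.
Not all that is in view belongs to the job. What is shaped like the slip_b but green is not meant.

How it is judged:
At the end, for the whole second after the job is handed in: All three stones stand still on their long edges on the rack's floor (height within 3 mm, within 0.2 rad of upright, 0.12 rad of the slot's line), the stone in the formerly empty slot (within 5 mm of its middle), and each far end touches the fence (gap under 3 mm) (x of stone in the frame of fence_face between -0.037 and -0.0315 m and z of stone in the frame of rack between 0.03 and 0.036 m and angle between the x axis of each of stone, slip_a, slip_b and the x axis of rack, either way round below 0.12 rad and angle between the z axis of stone and the y axis of rack, either way round below 0.2 rad and linear speed of each of stone, slip_a, slip_b below 0.02 m/s and x of slip_a in the frame of fence_face between -0.053 and -0.0475 m and z of slip_a in the frame of rack between 0.023 and 0.029 m and angle between the y axis of each of slip_a, slip_b and the y axis of rack, either way round below 0.2 rad and x of slip_b in the frame of fence_face between -0.053 and -0.0475 m and z of slip_b in the frame of rack between 0.023 and 0.029 m and y of stone in the frame of inlay between -0.005 and 0.005 m).
It fails at once if the fence is shifted by more than 4 mm (distance of fence_face from where it was at the start of the episode above 0.004 m).
It fails at once if the stone is dropped (falls free faster than 0.6 m/s) (contact force between the fingers and stone below 0.05 N and linear speed of stone above 0.6 m/s).
It fails at once if one of the other things on the bench is moved by more than 20 mm (distance of any of loupe, screwdriver, tin, bezel, dish, beeswax from where it was at the start of the episode above 0.02 m).
It also fails if it takes over 66 s, if anything falls off the work surface, if the arm or the gripper's body presses on something with over 40 N, if the wrist force passes 120 N, or if a joint passes its speed limit or range.

## Working session

There is one attempt and no reset: what is moved stays moved. The work goes in short steps, Python scripts to look and compute and a shell command to move; the robot and the scene stay as the last step left them, time stands still between calls to the robot, and variables do not carry over. Pictures are saved under pics/ and viewed, about 8 in all and at most 12, crops included, and the job is handed in when it is done.

```bash
mkdir -p pics; ls; python3 - <<'E'
from bench import ctrl, viewer
import cv2,numpy as np
print(ctrl.get_obs(), ctrl.grip_point_offset)
for n in ("scene","side"):
    im=viewer.camera(n); cv2.imwrite(f"pics/{n}0.png",im[:,:,::-1])
    c=viewer.get_calibration(n); print(n,c)
a=cv2.imread("pics/scene0.png");b=cv2.imread("pics/side0.png")
cv2.imwrite("pics/scene0b.png",cv2.resize(a,(800,600),interpolation=cv2.INTER_CUBIC))
cv2.imwrite("pics/side0b.png",cv2.resize(b,(800,600),interpolation=cv2.INTER_CUBIC))
E
```

```text
pics
{'time_s': 0.0, 'q': array([-1.53828533e+00,  1.81520736e-01,  1.60801671e+00, -4.22236132e-06,
        1.35377626e+00, -2.06323121e-01]), 'dq': array([-8.99950626e-05,  3.08476048e-05, -2.70850477e-03,  8.15181349e-04,
       -1.83136628e-04,  2.69549022e-04]), 'joint_efforts': array([-8.14887767e-05, -4.44873190e+01, -3.51338518e+01, -2.49182658e-04,
        9.08840244e-03,  1.66622156e-07]), 'eef_pos': array([ 0.13601233, -0.55811786,  0.23039135]), 'eef_rot': array([-8.57457506e-04,  9.92877830e-01,  1.19133848e-01,  7.26373507e-05]), 'wrist_force': array([-0.82199133, -0.00187533,  0.02399705]), 'torque': array([ 0.01751936, -0.01795545, -0.05170389]), 'opening': 0.9990291315970922} 0.0187
scene {'camera_matrix': array([[405.05070853,   0.        , 255.97409767],
       [  0.        , 405.05070853, 189.63781335],
       [  0.        ,   0.        ,   1.        ]]), 'R': array([[ 0.04483687,  0.99895691, -0.00864547],
       [ 0.63987658, -0.03536376, -0.76766358],
       [-0.76716857,  0.0288876 , -0.64079473]]), 't': array([-0.01454539, -0.32333462,  1.42517628])}
side {'camera_matrix': array([[354.5157601 ,   0.        , 257.34464941],
       [  0.        , 354.5157601 , 188.85329399],
       [  0.        ,   0.        ,   1.        ]]), 'R': array([[-0.94741246, -0.31906327, -0.02466298],
       [-0.13172122,  0.459041  , -0.87859597],
       [ 0.29164902, -0.82914413, -0.47692856]]), 't': array([0.52852297, 0.12364574, 0.80125002])}
```

View pics/scene0b.png

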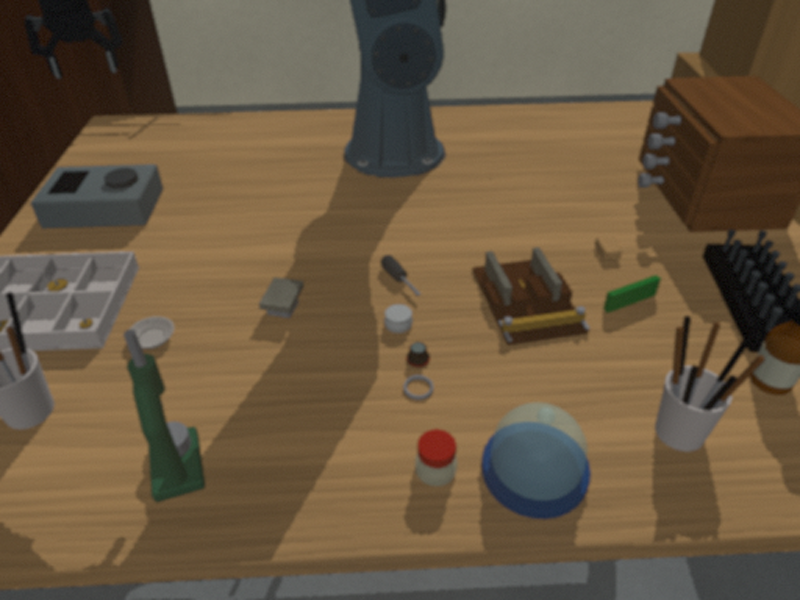

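View pics/side0b.png

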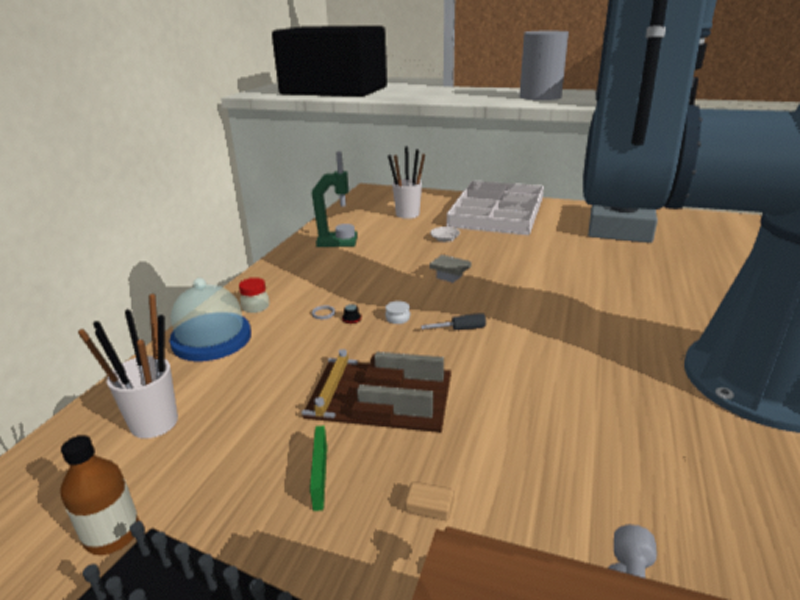

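Scene (800 px scale): loose stone on the block at (282,296). Possible confusions are the slips in the rack at (498,277) and (546,273), and the green decoy at (632,293). The inlay near (521,285) marks the middle slot. My choice is the slab at (282,296). The next picture is a close crop to check it.

```bash
python3 - <<'E'
import cv2,numpy as np
a=cv2.imread("pics/scene0.png");b=cv2.imread("pics/side0.png")
def crop(im,x,y,w,h,s): return cv2.resize(im[y:y+h,x:x+w],(w*s,h*s),interpolation=cv2.INTER_CUBIC)
# left: stone crops s=8 (40x37), right: rack
top=np.hstack([crop(a,160,170,40,37,8),crop(a,296,150,80,74,6)[:296,:480]])  if False else None
A=cv2.resize(a[170:210,160:200],(300,300),interpolation=cv2.INTER_CUBIC)
B=cv2.resize(a[150:225,300:380],(480,450),interpolation=cv2.INTER_CUBIC)[:]
C=cv2.resize(b[155:185,270:310],(320,240),interpolation=cv2.INTER_CUBIC)
D=cv2.resize(b[215:280,185:295],(440,260),interpolation=cv2.INTER_CUBIC)
cv2.imwrite("pics/c1.png",np.vstack([np.hstack([cv2.resize(A,(320,320)),B[:320]]) if False else np.hstack([cv2.copyMakeBorder(A,0,0,0,20,0),B[:300]]),cv2.copyMakeBorder(np.hstack([cv2.copyMakeBorder(C,0,20,0,0,0),D]),0,0,0,40,0)]))
E
python3 - <<'E'
import cv2,numpy as np
a=cv2.imread("pics/scene0.png");b=cv2.imread("pics/side0.png")
cv=np.zeros((600,800,3),np.uint8)
def put(im,x0,y0,w,h,s,X,Y): cv[Y:Y+h*s,X:X+w*s]=cv2.resize(im[y0:y0+h,x0:x0+w],None,fx=s,fy=s,interpolation=cv2.INTER_CUBIC)
put(a,162,172,36,36,8,0,0)     # A
put(b,270,158,40,26,8,0,300)   # C
put(a,300,155,78,66,5,330,0)   # B
put(b,185,220,110,58,4,330,340)# D
cv2.imwrite("pics/c1.png",cv)
E
```

```text
(no output)
```

View pics/c1.png

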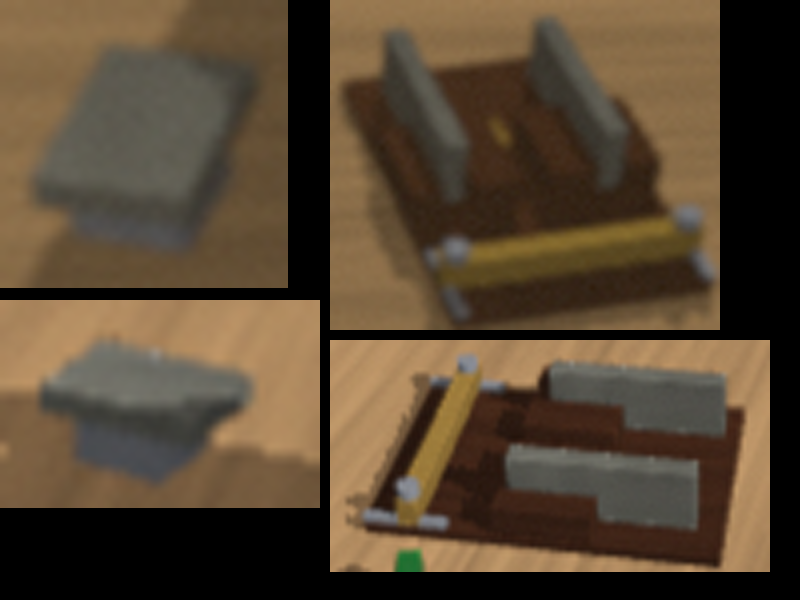

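```bash
cat > h.py <<'E'
from bench import ctrl, viewer
import cv2,numpy as np
from scipy.spatial.transform import Rotation as Rn
def ray(cal,p,z):
    K,R,t=(np.array(cal[k]) for k in("camera_matrix","R","t"))
    d=R.T@np.linalg.solve(K,[p[0],p[1],1.]); C=-R.T@t
    return C+d*(z-C[2])/d[2]
def rot():
    w,x,y,z=ctrl.get_obs()['eef_rot']; return Rn.from_quat([x,y,z,w]).as_matrix()
E
python3 - <<'E'
from h import *
np.set_printoptions(precision=4,suppress=True)
s=viewer.get_calibration("scene");d=viewer.get_calibration("side")
A=lambda u,v:(162+u/8-.5,172+v/8-.5); C=lambda u,v:(270+u/8-.5,158+(v-300)/8-.5)
B=lambda u,v:(300+(u-330)/5-.5,155+v/5-.5); D=lambda u,v:(185+(u-330)/4-.5,220+(v-340)/4-.5)
def pr(n,c,ps,z):
    P=[ray(c,p,z) for p in ps]; print(n,np.array(P)[:,:2].round(4).tolist(),'mean',np.mean(P,0)[:2])
    for i in range(len(P)):
        e=P[(i+1)%len(P)]-P[i]; print('   len %.4f ang %.3f'%(np.hypot(*e[:2]),np.arctan2(e[1],e[0])))
pr('stone scene',s,[A(110,47),A(255,68),A(188,200),A(38,188)],.034)
pr('stone side',d,[C(40,380),C(98,342),C(250,375),C(195,405)],.034)
pr('slip1 top scene',s,[B(396,30),B(457,150)],.044)
pr('slip2 top scene',s,[B(545,20),B(615,130)],.044)
pr('slip(+y) top side',d,[D(510,450),D(697,465)],.044)
pr('slip(-y) top side',d,[D(552,366),D(724,378)],.044)
pr('fence low front? top far edge',s,[B(440,262),B(697,232)],.024)
pr('fence top near-robot edge side',d,[D(412,495),D(478,366)],.024)
pr('inlay',s,[B(500,132)],.008); 
pr('board scene',s,[B(345,85),B(530,60),B(655,160),B(715,290),B(455,322)],.008)
pr('board side',d,[D(718,565),D(742,408)],.008)
E
```

```text
stone scene [[0.4859, -0.2113], [0.4992, -0.1647], [0.5618, -0.18], [0.5537, -0.2255]] mean [ 0.5252 -0.1954]
   len 0.0485 ang 1.293
   len 0.0644 ang -0.241
   len 0.0462 ang -1.745
   len 0.0693 ang 2.935
stone side [[0.5637, -0.1875], [0.5513, -0.2281], [0.4863, -0.2139], [0.5005, -0.1818]] mean [ 0.5255 -0.2028]
   len 0.0425 ang -1.866
   len 0.0666 ang 2.926
   len 0.0351 ang 1.152
   len 0.0634 ang -0.090
slip1 top scene [[0.4471, 0.1432], [0.5473, 0.1576]] mean [0.4972 0.1504]
   len 0.1013 ang 0.142
   len 0.1013 ang -2.999
slip2 top scene [[0.4426, 0.2226], [0.5362, 0.2374]] mean [0.4894 0.23  ]
   len 0.0948 ang 0.157
   len 0.0948 ang -2.984
slip(+y) top side [[0.5392, 0.2349], [0.4421, 0.2186]] mean [0.4906 0.2268]
   len 0.0984 ang -2.975
   len 0.0984 ang 0.167
slip(-y) top side [[0.5459, 0.1564], [0.4489, 0.1398]] mean [0.4974 0.1481]
   len 0.0984 ang -2.973
   len 0.0984 ang 0.169
fence low front? top far edge [[0.6052, 0.1414], [0.5908, 0.2669]] mean [0.598  0.2041]
   len 0.1263 ang 1.685
   len 0.1263 ang -1.457
fence top near-robot edge side [[0.585, 0.2615], [0.5998, 0.142]] mean [0.5924 0.2018]
   len 0.1204 ang -1.448
   len 0.1204 ang 1.694
inlay [[0.4902, 0.1937]] mean [0.4902 0.1937]
   len 0.0000 ang 0.000
board scene [[0.4458, 0.119], [0.4292, 0.2219], [0.5172, 0.2679], [0.6143, 0.272], [0.6293, 0.1458]] mean [0.5272 0.2053]
   len 0.1042 ang 1.731
   len 0.0993 ang 0.482
   len 0.0972 ang 0.042
   len 0.1270 ang -1.453
   len 0.1854 ang -2.996
board side [[0.4225, 0.2487], [0.4439, 0.1164]] mean [0.4332 0.1826]
   len 0.1340 ang -1.411
   len 0.1340 ang 1.731
```

Picture 4 confirms the plain grey slab overhanging the steel block, and the middle slot empty with its inlay.

- **Stone:** near (0.525, -0.198), yaw about -0.22.
- **Rack:** yaw about 0.15, middle slot through (0.494, 0.189).
- **Fence:** face near (0.592, 0.202).

Plan: grip the stone by its ends with the tool tilted about 45° to one side. Turn it 90° about the jaw axis, place it, then push each stone with shut fingers.

```bash
python3 -m handwheel '[{"travel":[0.22,-0.123,0.01],"dr":[0,0,0]},{"travel":[0.22,-0.123,0.01],"dr":[0,0,0]},{"travel":[0.22,-0.123,0.01],"dr":[0,0,0]},{"travel":[0.22,-0.123,0.01],"dr":[0,0,0]},{"travel":[0.22,-0.123,0.01],"dr":[0,0,0]},{"travel":[0.22,-0.123,0.01],"dr":[0,0,0]},{"travel":[0.22,-0.123,0.01],"dr":[0,0,0]},{"travel":[0.22,-0.123,0.01],"dr":[0,0,0]},{"travel":[0.22,-0.123,0.01],"dr":[0,0,0]},{"travel":[0.22,-0.123,0.01],"dr":[0,0,0]},{"travel":[0.22,-0.123,0.01],"dr":[0,0,0]},{"travel":[0.22,-0.123,0.01],"dr":[0,0,0]},{"travel":[0.22,-0.123,0.01],"dr":[0,0,0]}]' 1
python3 -m handwheel '[{"travel":[0,0,0],"dr":[0,0,-0.237]},{"travel":[0,0,0],"dr":[0,0,-0.237]},{"travel":[0,0,0],"dr":[0,0,-0.237]},{"travel":[0,0,0],"dr":[0,0,-0.237]},{"travel":[0,0,0],"dr":[0,0,-0.237]},{"travel":[0,0,0],"dr":[0,0,-0.237]},{"travel":[0,0,0],"dr":[0,0,-0.237]},{"travel":[0,0,0],"dr":[0,0,-0.237]},{"travel":[0,0,0],"dr":[0,0,-0.237]}]'
python3 - <<'E'
from h import *
np.set_printoptions(precision=4,suppress=True)
print(ctrl.get_obs()['q'],ctrl.get_obs()['wrist_force'],rot())
c=viewer.get_calibration("wrist");im=viewer.camera("wrist");cv2.imwrite("pics/w1.png",im[:,:,::-1]);print(c)
E
```

```text
time_s: 1.18
eef_pos: [0.5047, -0.2127, 0.2056]
eef_rot: [-0.003, 0.994, 0.112, -0.002]
wrist_force: [0.8, -0.9, -0.4]
opening: 1.001
time_s: 1.93
eef_pos: [0.5085, -0.2009, 0.2003]
eef_rot: [-0.008, 0.779, 0.627, -0.0]
wrist_force: [-0.6, 0.6, -0.7]
opening: 1.0
[-0.5961  0.1582  1.6983  0.0047  1.301  -0.381 ] [-0.5951  0.5513 -0.6731] [[ 0.2148  0.9766 -0.0106]
 [ 0.9766 -0.2146  0.0126]
 [ 0.0101 -0.0131 -0.9999]]
{'camera_matrix': array([[264.7308,   0.    , 258.4708],
       [  0.    , 264.7308, 190.6843],
       [  0.    ,   0.    ,   1.    ]]), 'R': array([[ 0.9766, -0.2147, -0.0136],
       [-0.2038, -0.9435,  0.2613],
       [-0.0689, -0.2524, -0.9652]]), 't': array([-0.5362, -0.1098,  0.3319])}
```

View pics/w1.png

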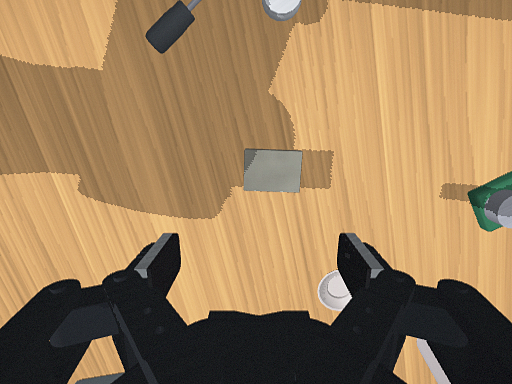

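```bash
cat > q.py <<'E'
from h import *
def quad(c,im,win,z,f,pr=True):
    x0,y0,x1,y1=win; m=np.zeros(im.shape[:2],np.uint8); m[y0:y1,x0:x1]=(f(im[y0:y1,x0:x1].astype(int))*255)
    m=cv2.morphologyEx(m,cv2.MORPH_OPEN,np.ones((3,3),np.uint8))
    k=max(cv2.findContours(m,0,1)[0],key=cv2.contourArea)
    P=np.array([ray(c,p,z)[:2] for p in k[:,0]],np.float32)
    return k[:,0],P,cv2.minAreaRect(P)
E
python3 - <<'E'
from q import *
np.set_printoptions(precision=4,suppress=True)
c=viewer.get_calibration("wrist");im=cv2.imread("pics/w1.png")
f=lambda a:(a.max(-1)-a.min(-1)<40)&(a.max(-1)>60)
k,P,r=quad(c,im,(225,130,320,210),.034,f);print(len(k),k.min(0),k.max(0),r)
Q=np.array([ray(c,p,.034)[:2] for p in [(245,149),(302,151),(300,192),(243,189)]]);print(Q,Q.mean(0),np.linalg.norm(Q-np.roll(Q,-1,0),axis=1))
print(-c['R'].T@c['t'])
E
```

```text
190 [244 148] [301 191] ((0.5229834914207458, -0.19432172179222107), (0.050263408571481705, 0.06709085404872894), 76.04659271240234)
[[ 0.4973 -0.1634]
 [ 0.5612 -0.1791]
 [ 0.5507 -0.2271]
 [ 0.4844 -0.2095]] [ 0.5234 -0.1948] [0.0659 0.0491 0.0687 0.0479]
[ 0.5236 -0.1348  0.3416]
```

```bash
python3 -m handwheel '[{"travel":[0,0,0],"dr":[0,0,0.055]},{"travel":[0,0,0],"dr":[0,0.237,0]},{"travel":[0,0,0],"dr":[0,0.237,0]},{"travel":[0,0,0],"dr":[0,0.237,0]},{"travel":[0,0,0],"dr":[0,0.237,0]},{"travel":[0,0,0],"dr":[0,0.237,0]},{"travel":[0,0,0],"dr":[0,0.237,0]},{"travel":[0,0,0],"dr":[0,0,0]}]'
cat > go.py <<'E'
from h import *
import sys
# go.py x y z : world TCP target -> fractions of travel in tool axes
np.set_printoptions(precision=4,suppress=True)
o=ctrl.get_obs();R=rot()
print('q',o['q'],'tool x',R[:,0],'y',R[:,1],'z',R[:,2],'yaw_y %.3f'%np.arctan2(R[1,1],R[0,1]),'tilt deg %.1f'%np.degrees(np.arccos(-R[2,2])))
if len(sys.argv)>3:
    d=np.array(list(map(float,sys.argv[1:4])))-o['eef_pos']; print('d',d,'tool m',R.T@d,'frac',R.T@d/.15)
E
python3 go.py; python3 - <<'E'
from h import *
R=rot();G=np.array([.5216,-.2038,.028]);t=G+R[:,2]*.0237
print('target',t,'pre',t-R[:,2]*.08)
E
```

```text
time_s: 2.65
eef_pos: [0.5106, -0.1986, 0.2026]
eef_rot: [-0.236, 0.739, 0.559, 0.293]
wrist_force: [-0.8, -0.6, -0.1]
opening: 0.998
q [-0.9288  0.3966  1.5905  0.5745  1.6839 -0.7451] tool x [0.2042 0.6879 0.6965] y [ 0.9643 -0.2639 -0.022 ] z [ 0.1687  0.6761 -0.7172] yaw_y -0.267 tilt deg 44.2
target [ 0.52559723 -0.18777564  0.011002  ] pre [ 0.51210446 -0.24186631  0.06837921]
```

```bash
python3 -m handwheel '[{"travel":[0,0,0],"dr":[0,0,-0.06]},{"travel":[0,0,0],"dr":[0,0,0]}]'; python3 go.py .512 -.242 .068
```

```text
time_s: 2.82
eef_pos: [0.5097, -0.2001, 0.2006]
eef_rot: [-0.233, 0.734, 0.566, 0.294]
wrist_force: [-0.3, -0.5, 1.0]
opening: 1.0
q [-0.931   0.3995  1.5905  0.5723  1.6819 -0.7676] tool x [0.1859 0.6936 0.696 ] y [ 0.968  -0.2506 -0.0088] z [ 0.1683  0.6754 -0.718 ] yaw_y -0.253 tilt deg 44.1
d [ 0.0023 -0.0419 -0.1326] tool m [-0.121   0.0139  0.0673] frac [-0.8064  0.0925  0.4485]
```

```bash
python3 -m handwheel '[{"travel":[-0.16,0.02,0.09],"dr":[0,0,0]},{"travel":[-0.16,0.02,0.09],"dr":[0,0,0]},{"travel":[-0.16,0.02,0.09],"dr":[0,0,0]},{"travel":[-0.16,0.02,0.09],"dr":[0,0,0]},{"travel":[-0.16,0.02,0.09],"dr":[0,0,-0.02]},{"travel":[0,0,0],"dr":[0,0,0]}]'; python3 go.py .5256 -.1878 .011;python3 - <<'E'
from h import *
c=viewer.get_calibration("wrist");im=viewer.camera("wrist")
import numpy as np
K=c['camera_matrix'];y=np.array([.2425,.970,0]);x=np.array([.970,-.2425,0]);o=np.array([.5235,-.196,.034])
im=im[:,:,::-1].copy()
for sx,sy in((1,1),(1,-1),(-1,-1),(-1,1)):
    p=K@(c['R']@(o+sx*.034*x+sy*.025*y)+c['t']);p=(p[:2]/p[2]);cv2.circle(im,(int(p[0]),int(p[1])),3,(0,0,255),1)
cv2.imwrite("pics/w2.png",im)
E
```

```text
time_s: 3.32
eef_pos: [0.5163, -0.2432, 0.0685]
eef_rot: [-0.227, 0.737, 0.568, 0.287]
wrist_force: [-1.2, 1.3, 0.2]
opening: 0.998
q [-0.957   0.6424  1.5309  0.5415  1.5218 -0.8838] tool x [0.1899 0.708  0.6802] y [ 0.9679 -0.2512 -0.0087] z [ 0.1647  0.66   -0.733 ] yaw_y -0.254 tilt deg 42.9
d [ 0.0093  0.0554 -0.0575] tool m [ 0.0019 -0.0044  0.0803] frac [ 0.0126 -0.0293  0.5351]
```

View pics/w2.png

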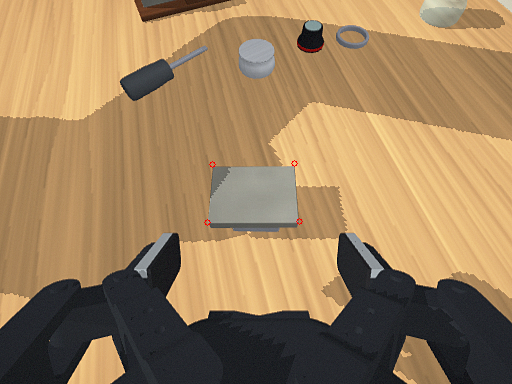

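The stone's corners at (211,167), (296,167), (298,226) and (208,224) match my projected model within about 1 mm. The fingers straddle it, so I advance.

```bash
python3 -m handwheel '[{"travel":[0.002,-0.006,0.108],"dr":[0,0,0]},{"travel":[0.002,-0.006,0.108],"dr":[0,0,0]},{"travel":[0.002,-0.006,0.108],"dr":[0,0,0]},{"travel":[0.002,-0.006,0.108],"dr":[0,0,0]},{"travel":[0.002,-0.006,0.108],"dr":[0,0,0]},{"travel":[0,0,0],"dr":[0,0,0]}]'; python3 go.py .5256 -.1878 .011
```

```text
time_s: 3.87
eef_pos: [0.5332, -0.1866, 0.0237]
eef_rot: [-0.22, 0.74, 0.569, 0.284]
wrist_force: [-0.4, 1.2, -1.1]
opening: 0.999
q [-0.8785  0.6661  1.6064  0.5863  1.3888 -0.8852] tool x [0.1908 0.7176 0.6698] y [ 0.9669 -0.2553 -0.002 ] z [ 0.1696  0.648  -0.7425] yaw_y -0.258 tilt deg 42.1
d [-0.0076 -0.0012 -0.0127] tool m [-0.0108 -0.007   0.0074] frac [-0.0721 -0.0467  0.0491]
```

```bash
python3 -m handwheel '[{"travel":[-0.07,-0.047,0.025],"dr":[0,0,-0.02]},{"travel":[0,0,0.025],"dr":[0,0,0]},{"travel":[0,0,0],"dr":[0,0,0]}]'; python3 go.py .5256 -.1878 .011
```

```text
time_s: 4.12
eef_pos: [0.5288, -0.188, 0.0173]
eef_rot: [-0.215, 0.737, 0.575, 0.284]
wrist_force: [-1.2, -0.2, 1.1]
opening: 1.001
q [-0.8846  0.6695  1.6157  0.5831  1.3746 -0.9102] tool x [0.178  0.7248 0.6656] y [ 0.969  -0.2468  0.0096] z [ 0.1712  0.6433 -0.7463] yaw_y -0.249 tilt deg 41.7
d [-0.0032  0.0002 -0.0063] tool m [-0.0047 -0.0032  0.0043] frac [-0.0312 -0.0215  0.0286]
```

```bash
python3 -m handwheel '[{"travel":[-0.045,-0.03,0.04],"dr":[0,0,0.01]},{"travel":[0,0,0],"dr":[0,0,0]}]'; python3 go.py .5256 -.1878 .011
python3 - <<'E'
from h import *
cv2.imwrite("pics/w3.png",viewer.camera("wrist")[:,:,::-1])
E
```

```text
time_s: 4.28
eef_pos: [0.5257, -0.1892, 0.0107]
eef_rot: [-0.214, 0.739, 0.573, 0.283]
wrist_force: [-0.4, -0.1, -0.0]
opening: 0.996
q [-0.8897  0.6763  1.6215  0.582   1.3621 -0.9167] tool x [0.1823 0.7258 0.6633] y [ 0.9679 -0.2513  0.009 ] z [ 0.1732  0.6404 -0.7483] yaw_y -0.254 tilt deg 41.6
d [-0.0001  0.0014  0.0003] tool m [ 0.0012 -0.0005  0.0006] frac [ 0.0082 -0.003   0.0042]
```

View pics/w3.png

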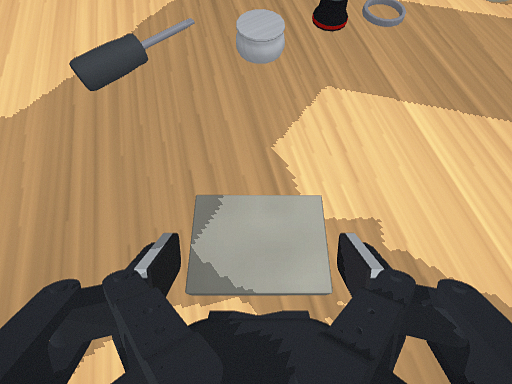

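The stone (corners 195,196 to 330,293) sits between the pads at x 180 and 340. Closing now.

```bash
python3 -m handwheel '[{"travel":[0,0,0],"dr":[0,0,0]},{"travel":[0,0,0],"dr":[0,0,0]},{"travel":[0,0,0],"dr":[0,0,0]},{"travel":[0,0,0],"dr":[0,0,0]},{"travel":[0,0,0],"dr":[0,0,0]},{"travel":[0,0,0],"dr":[0,0,0]}]' -1; python3 go.py .5256 -.1878 .1
```

```text
time_s: 4.83
eef_pos: [0.5274, -0.1917, 0.0128]
eef_rot: [-0.212, 0.739, 0.573, 0.284]
wrist_force: [0.6, 0.1, -0.8]
opening: 0.782
q [-0.8906  0.6742  1.6177  0.5826  1.3636 -0.9147] tool x [0.1823 0.7272 0.6618] y [ 0.9673 -0.2534  0.012 ] z [ 0.1765  0.6379 -0.7496] yaw_y -0.256 tilt deg 41.4
d [-0.0018  0.0039  0.0872] tool m [ 0.0602 -0.0017 -0.0632] frac [ 0.4015 -0.0115 -0.4214]
```

```bash
python3 -m handwheel '[{"travel":[0.06,0,-0.07],"dr":[0,0,0]},{"travel":[0.13,0,-0.15],"dr":[0,0,0]},{"travel":[0.13,0,-0.15],"dr":[0,0,0]},{"travel":[0.13,0,-0.15],"dr":[0,0,0]},{"travel":[0.13,0,-0.15],"dr":[0,0,0]},{"travel":[0.13,0,-0.15],"dr":[0,0,0]},{"travel":[0.13,0,-0.15],"dr":[0,0,0]},{"travel":[0.13,0,-0.15],"dr":[0,0,0]}]'
python3 -m handwheel '[{"travel":[0,0,0],"dr":[0,-0.23,0]},{"travel":[0,0,0],"dr":[0,-0.23,0]},{"travel":[0,0,0],"dr":[0,-0.23,0]},{"travel":[0,0,0],"dr":[0,-0.23,0]},{"travel":[0,0,0],"dr":[0,-0.23,0]},{"travel":[0,0,0],"dr":[0,-0.23,0]},{"travel":[0,0,0],"dr":[0,-0.23,0]},{"travel":[0,0,0],"dr":[0,-0.23,0]},{"travel":[0,0,0],"dr":[0,-0.23,0]},{"travel":[0,0,0],"dr":[0,-0.23,0]},{"travel":[0,0,0],"dr":[0,-0.23,0]},{"travel":[0,0,0],"dr":[0,-0.23,0]},{"travel":[0,0,0],"dr":[0,-0.23,0]},{"travel":[0,0,0],"dr":[0,0,0]}]'
python3 go.py .46 .22 .2
```

```text
time_s: 5.5
eef_pos: [0.5202, -0.1886, 0.2419]
eef_rot: [-0.22, 0.739, 0.57, 0.282]
wrist_force: [-0.6, 0.4, -0.5]
opening: 0.785
time_s: 6.67
eef_pos: [0.5216, -0.1906, 0.2731]
eef_rot: [0.278, 0.723, 0.539, -0.332]
wrist_force: [-0.5, 0.4, -2.8]
opening: 0.783
q [-0.1154  0.2741  1.6598 -0.898   1.4334  0.412 ] tool x [ 0.1983  0.595  -0.7789] y [ 0.9635 -0.2641  0.0435] z [-0.1798 -0.7591 -0.6257] yaw_y -0.268 tilt deg 51.3
d [-0.0616  0.4106 -0.0731] tool m [ 0.289  -0.171  -0.2549] frac [ 1.9267 -1.14   -1.6993]
```

```bash
python3 - <<'E'
from h import *
s=viewer.get_calibration("scene");d=viewer.get_calibration("side")
for n,p,z in (('green L bottom',(606,309),0),('green R bottom',(660,293),0),('green topL',(604,296),.036),('green topR',(658,278),.036),('beeswax',(608,258),0),('tin',(398,325),0),('loupe',(418,362),0)):
    print(n,ray(s,np.array(p)*.64,z).round(3))
for n,p,z in (('green near bottom',(317,507),0),('green far bottom',(317,455),0),('green near top',(316,493),.036),('green far top',(320,428),.036)): print(n,ray(d,np.array(p)*.64,z).round(3))
E
python3 -m handwheel '[{"travel":[0,0,0],"dr":[-0.155,0.05,-0.125]},{"travel":[0,0,0],"dr":[-0.155,0.05,-0.125]},{"travel":[0,0,0],"dr":[-0.155,0.009,-0.125]},{"travel":[0,0,0],"dr":[-0.155,0.009,-0.125]},{"travel":[0,0,0],"dr":[0,0,0]}]'
python3 go.py .51 .12 .25
```

```text
green L bottom [0.555 0.318 0.   ]
green R bottom [0.52  0.418 0.   ]
green topL [0.565 0.305 0.036]
green topR [0.525 0.404 0.036]
beeswax [0.42  0.362 0.   ]
tin [ 0.574 -0.014  0.   ]
loupe [0.656 0.011 0.   ]
green near bottom [0.524 0.4   0.   ]
green far bottom [0.56  0.327 0.   ]
green near top [0.516 0.41  0.036]
green far top [0.557 0.317 0.036]
time_s: 7.08
eef_pos: [0.5212, -0.1877, 0.2722]
eef_rot: [0.328, 0.599, 0.689, -0.242]
wrist_force: [-0.2, 0.4, -1.5]
opening: 0.784
q [-0.1588  0.0192  1.9233 -0.9246  1.0491  0.1267] tool x [-0.0672  0.6666 -0.7424] y [0.9845 0.1649 0.059 ] z [ 0.1618 -0.7269 -0.6674] yaw_y 0.166 tilt deg 48.1
d [-0.0112  0.3077 -0.0222] tool m [ 0.2224  0.0384 -0.2107] frac [ 1.4823  0.2561 -1.4049]
```

```bash
python3 -m handwheel '[{"travel":[0.17,0.03,-0.16],"dr":[0,0,0]},{"travel":[0.17,0.03,-0.16],"dr":[0,0,0]},{"travel":[0.17,0.03,-0.16],"dr":[0,0,0]},{"travel":[0.17,0.03,-0.16],"dr":[0,0,0]},{"travel":[0.17,0.03,-0.16],"dr":[0,0,0]},{"travel":[0.17,0.03,-0.16],"dr":[0,0,0]},{"travel":[0.17,0.03,-0.16],"dr":[0,0,0]},{"travel":[0.17,0.03,-0.16],"dr":[0,0,0]},{"travel":[0.17,0.03,-0.16],"dr":[0,0,0]},{"travel":[0,0,0],"dr":[0.06,0,-0.067]},{"travel":[0,0,0],"dr":[0,0,0]}]'
python3 go.py .529 .179 .16
```

```text
time_s: 8.0
eef_pos: [0.5162, 0.1403, 0.2639]
eef_rot: [0.306, 0.618, 0.679, -0.252]
wrist_force: [0.6, 0.0, 0.1]
opening: 0.779
q [ 0.4587  0.3191  1.5799 -0.7639  1.5632  0.4996] tool x [-0.05    0.6851 -0.7267] y [0.9933 0.1099 0.0353] z [ 0.104  -0.7201 -0.686 ] yaw_y 0.110 tilt deg 46.7
d [ 0.0128  0.0387 -0.1039] tool m [0.1014 0.0133 0.0447] frac [0.676  0.0884 0.2982]
```

```bash
python3 -m handwheel '[{"travel":[0.17,0.025,0.075],"dr":[0,0,0]},{"travel":[0.17,0.025,0.075],"dr":[0,0,0]},{"travel":[0.17,0.025,0.075],"dr":[0,0,0]},{"travel":[0.17,0.025,0.075],"dr":[0,0,0]},{"travel":[0,0,0],"dr":[-0.011,-0.035,-0.04]},{"travel":[0,0,0],"dr":[-0.011,-0.035,-0.04]},{"travel":[0,0,0],"dr":[0,0,0]}]'
python3 go.py .529 .179 .15; python3 - <<'E'
from h import *
c=viewer.get_calibration("wrist");im=viewer.camera("wrist");cv2.imwrite("pics/w4.png",im[:,:,::-1]);import pickle;pickle.dump((c,ctrl.get_obs()),open('w4.pkl','wb'))
E
```

```text
time_s: 8.58
eef_pos: [0.5359, 0.1788, 0.1635]
eef_rot: [0.316, 0.607, 0.681, -0.262]
wrist_force: [-0.9, -0.2, -1.1]
opening: 0.787
q [ 0.5097  0.535   1.52   -0.7782  1.4945  0.6263] tool x [-0.0634  0.6615 -0.7473] y [0.9917 0.1257 0.0271] z [ 0.1119 -0.7393 -0.664 ] yaw_y 0.126 tilt deg 48.4
d [-0.0069  0.0002 -0.0135] tool m [ 0.0106 -0.0072  0.008 ] frac [ 0.0708 -0.0482  0.0537]
```

View pics/w4.png

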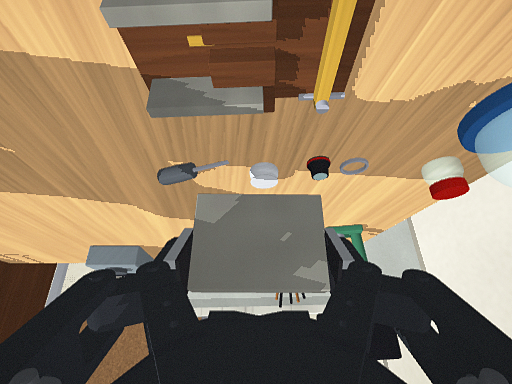

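Wrist view (upside down): the held stone is level at (197–330, 195–292). The inlay is at (198,41), slips at (185,10) and (205,97), and the fence at (335,50). I'll compare the slot edges with the stone in a closer crop.

```bash
python3 - <<'E'
from h import *
import pickle
c,o=pickle.load(open('w4.pkl','rb'));im=cv2.imread('pics/w4.png')
cr=cv2.resize(im[0:125,95:360],None,fx=3,fy=3,interpolation=cv2.INTER_CUBIC)
a=.15;u=np.array([np.cos(a),np.sin(a),0]);v=np.array([-np.sin(a),np.cos(a),0]);O=np.array([.5222,.1945,0])
def pj(P): p=c['camera_matrix']@(c['R']@P+c['t']);return p[:2]/p[2]
for n,x,y,z in [('fl',-24,7.5,26),('fr',30,7.5,26),('-fl',-24,-7.5,26),('-fr',30,-7.5,26),('-fl',-24,-7.5,8),('-fr',30,-7.5,8),('b',-90,-65,8)]:
    p=pj(O+u*x/1e3+v*y/1e3+[0,0,z/1e3]); q=((p-[95,0])*3+1).astype(int);print(n,x,y,z,p.round(1));cv2.circle(cr,(int(q[0]),int(q[1])),4,(0,0,255),1)
print('cam',-c['R'].T@c['t'])
cv2.imwrite('pics/w4c.png',cr)
E
```

```text
fl -24 7.5 26 [205.3  48.7]
fr 30 7.5 26 [279.2  45.7]
-fl -24 -7.5 26 [209.2  66.3]
-fr 30 -7.5 26 [278.3  63.6]
-fl -24 -7.5 8 [210.4  50.9]
-fr 30 -7.5 8 [277.   48.2]
b -90 -65 8 [155.9 105.4]
cam [0.51501101 0.33031545 0.2049493 ]
```

View pics/w4c.png

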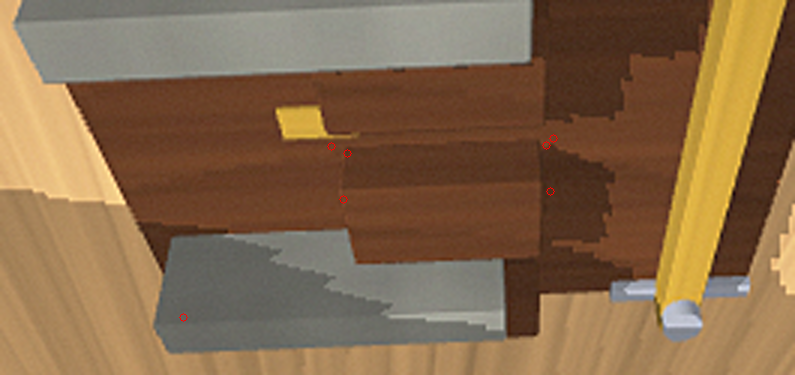

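```bash
python3 - <<'E'
from h import *
import pickle
np.set_printoptions(precision=4,suppress=True)
c,o=pickle.load(open('w4.pkl','rb'));im=cv2.imread('pics/w4.png')
def pj(P): p=c['camera_matrix']@(c['R']@P+c['t']);return p[:2]/p[2]
B=lambda u,v:(95+(u-1)/3,(v-1)/3)
E=[ray(c,B(*p),.026) for p in((325,137),(545,127),(345,190),(542,180))]
for e in E: print(e)
for i,j in((0,1),(2,3)): print('yaw',np.arctan2(*(E[j]-E[i])[[1,0]]),'len',np.linalg.norm(E[j]-E[i]))
S=[ray(c,B(*p),.044) for p in((168,353),(505,338))];print('slip-y top far edge? ',S,np.arctan2(*(S[1]-S[0])[[1,0]]))
S=[ray(c,B(*p),.044) for p in((46,82),(532,62))];print('slip+y top',S,np.arctan2(*(S[1]-S[0])[[1,0]]))
F=[ray(c,B(*p),.024) for p in((657,300),(715,0))];print('fence near top edge',F,np.arctan2(*(F[1]-F[0])[[1,0]]))
w,x,y,z=o['eef_rot'];R=Rn.from_quat([x,y,z,w]).as_matrix();T=o['eef_pos'];C=T+R@[.006,-.001,-.015]
print('stone C',C)
# stone frame approx: long=tool y levelled by pick; vertical/normal by 41.4deg pick tilt
Rp=np.array([[.1823,.9673,.1765],[.7272,-.2534,.6379],[.6618,.012,-.7496]]) # pick R
a=-.25;S0=np.array([[np.cos(a),-np.sin(a),0],[np.sin(a),np.cos(a),0],[0,0,1]])
Sr=R@Rp.T@S0; print('stone axes now\n',Sr)
for sx in(-1,1):
  for sy in(1,-1):
    for sz in (1,-1): print(sx,sy,sz,pj(C+Sr@[sx*.034,sy*.025,sz*.006]).round(1))
g=cv2.cvtColor(im,cv2.COLOR_BGR2GRAY).astype(int)
for col in(215,260,310): print(col,[ (r,g[r,col]) for r in list(range(189,200))],[(r,g[r,col]) for r in range(284,300)])
print([(k,g[240,k]) for k in range(184,202)],[(k,g[205,k]) for k in range(190,202)],[(k,g[205,k]) for k in range(322,334)])
E
```

```text
[0.4959 0.2008 0.026 ]
[0.5482 0.209  0.026 ]
[0.5001 0.1865 0.026 ]
[0.5501 0.1947 0.026 ]
yaw 0.15558866219343717 len 0.05294476257430018
yaw 0.1627553132038054 len 0.05069008786665348
slip-y top far edge?  [array([0.4485, 0.1407, 0.044 ]), array([0.5453, 0.1563, 0.044 ])] 0.1598610353924782
slip+y top [array([0.443 , 0.2199, 0.044 ]), array([0.5397, 0.2345, 0.044 ])] 0.15012629898527485
fence near top edge [array([0.5934, 0.1556, 0.024 ]), array([0.579 , 0.2396, 0.024 ])] 1.7402595697554875
stone C [0.5334 0.1938 0.1698]
stone axes now
 [[ 0.9933  0.0224 -0.1132]
 [ 0.113   0.0071  0.9936]
 [ 0.023  -0.9997  0.0045]]
-1 1 1 [196.3 196.9]
-1 1 -1 [200.4 205.3]
-1 -1 1 [185.8 295.3]
-1 -1 -1 [191.4 297.2]
1 1 1 [320.8 197.1]
1 1 -1 [316.2 205.5]
1 -1 1 [332.1 294.9]
1 -1 -1 [325.9 296.8]
215 [(189, np.int64(139)), (190, np.int64(140)), (191, np.int64(144)), (192, np.int64(145)), (193, np.int64(132)), (194, np.int64(125)), (195, np.int64(128)), (196, np.int64(128)), (197, np.int64(126)), (198, np.int64(126)), (199, np.int64(129))] [(284, np.int64(101)), (285, np.int64(101)), (286, np
[... 1718 characters left out ...]
 np.int64(105)), (195, np.int64(102)), (196, np.int64(103)), (197, np.int64(103)), (198, np.int64(102)), (199, np.int64(107)), (200, np.int64(103)), (201, np.int64(103))] [(190, np.int64(139)), (191, np.int64(138)), (192, np.int64(136)), (193, np.int64(134)), (194, np.int64(133)), (195, np.int64(133)), (196, np.int64(165)), (197, np.int64(128)), (198, np.int64(132)), (199, np.int64(131)), (200, np.int64(131)), (201, np.int64(132))] [(322, np.int64(218)), (323, np.int64(206)), (324, np.int64(199)), (325, np.int64(189)), (326, np.int64(180)), (327, np.int64(189)), (328, np.int64(198)), (329, np.int64(207)), (330, np.int64(207)), (331, np.int64(202)), (332, np.int64(200)), (333, np.int64(195))]
```

```bash
python3 -m handwheel '[{"travel":[0.1,-0.02,0.08],"dr":[0,0,0]},{"travel":[0.1,-0.02,0.08],"dr":[0,0,0]},{"travel":[0.1,-0.02,0.08],"dr":[0,0,0]},{"travel":[0.1,-0.02,0.08],"dr":[0,0,0]},{"travel":[0,0,0],"dr":[-0.021,0,-0.054]},{"travel":[0,0,0],"dr":[-0.021,0,-0.054]},{"travel":[0,0,0],"dr":[0,0,0]}]'
cat > st.py <<'E'
from h import *
import sys
np.set_printoptions(precision=4,suppress=True)
o=ctrl.get_obs();R=rot();T=o['eef_pos'];C=T+R@[.006,-.001,-.015]
Rp=np.array([[.1823,.9673,.1765],[.7272,-.2534,.6379],[.6618,.012,-.7496]]);a=-.25
S0=np.array([[np.cos(a),-np.sin(a),0],[np.sin(a),np.cos(a),0],[0,0,1]]);Sr=R@Rp.T@S0
yaw=np.arctan2(Sr[1,0],Sr[0,0]);print('C',C,'yaw %.3f pitch %.3f lean %.3f'%(yaw,Sr[2,0],Sr[2,2]),'q',o['q'],'F',o['wrist_force'])
# desired stone frame: yaw .158, y down
b=.158;D=np.array([[np.cos(b),0,-np.sin(b)],[np.sin(b),0,np.cos(b)],[0,-1,0]])
w=Rn.from_matrix(D@Sr.T).as_rotvec();print('dr frac',R.T@w/np.radians(30))
d=np.array(list(map(float,sys.argv[1:4])))-C;print('d',d,'travel frac',R.T@d/.15)
E
python3 st.py .5235 .1965 .060
```

```text
time_s: 9.22
eef_pos: [0.5293, 0.1814, 0.0904]
eef_rot: [0.317, 0.588, 0.699, -0.256]
wrist_force: [-0.8, -0.2, -1.2]
opening: 0.778
C [0.5255 0.1962 0.0959] yaw 0.167 pitch 0.008 lean 0.009 q [ 0.522   0.6208  1.564  -0.7988  1.3816  0.6843] F [-0.7629 -0.2383 -1.1845]
dr frac [ 0.0233 -0.0171 -0.0011]
d [-0.002   0.0003 -0.0359] travel frac [ 0.1811 -0.0166  0.1566]
```

```bash
python3 -m handwheel '[{"travel":[0.06,-0.006,0.052],"dr":[0.008,-0.006,0]},{"travel":[0.06,-0.006,0.052],"dr":[0.008,-0.006,0]},{"travel":[0.06,-0.006,0.052],"dr":[0.008,-0.006,0]},{"travel":[0,0,0],"dr":[0,0,0]}]'
python3 st.py .5235 .1965 .060
```

```text
time_s: 9.55
eef_pos: [0.5292, 0.1826, 0.0557]
eef_rot: [0.318, 0.59, 0.695, -0.26]
wrist_force: [-1.1, -1.0, -1.8]
opening: 0.782
C [0.5256 0.1974 0.0611] yaw 0.156 pitch 0.007 lean 0.001 q [ 0.5246  0.6878  1.5486 -0.8055  1.3588  0.7296] F [-1.1483 -0.9947 -1.8465]
dr frac [ 0.007  -0.0023 -0.0124]
d [-0.0021 -0.0009 -0.0011] travel frac [ 0.0031 -0.0147  0.0076]
```

```bash
python3 - <<'E'
from h import *
import pickle
c=viewer.get_calibration("wrist");o=ctrl.get_obs();im=viewer.camera("wrist")[:,:,::-1].copy();cv2.imwrite("pics/w5.png",im);pickle.dump((c,o),open('w5.pkl','wb'))
x0,y0,x1,y1=140,90,400,225
w=cv2.resize(im[y0:y1,x0:x1],None,fx=3,fy=3,interpolation=cv2.INTER_CUBIC)
s=viewer.camera("side")[:,:,::-1];cv2.imwrite("pics/s5.png",s)
s=cv2.resize(s[205:285,195:300],None,fx=2.4,fy=2.4,interpolation=cv2.INTER_CUBIC)
t=viewer.camera("scene")[:,:,::-1];cv2.imwrite("pics/t5.png",t)
t=cv2.resize(t[140:220,300:390],None,fx=2.4,fy=2.4,interpolation=cv2.INTER_CUBIC)
cv=np.zeros((600,780,3),np.uint8);cv[:405]=w;cv[408:408+s.shape[0],:s.shape[1]]=s;cv[408:408+t.shape[0],300:300+t.shape[1]]=t
cv2.imwrite("pics/m5.png",cv)
E
```

```text
(no output)
```

View pics/m5.png

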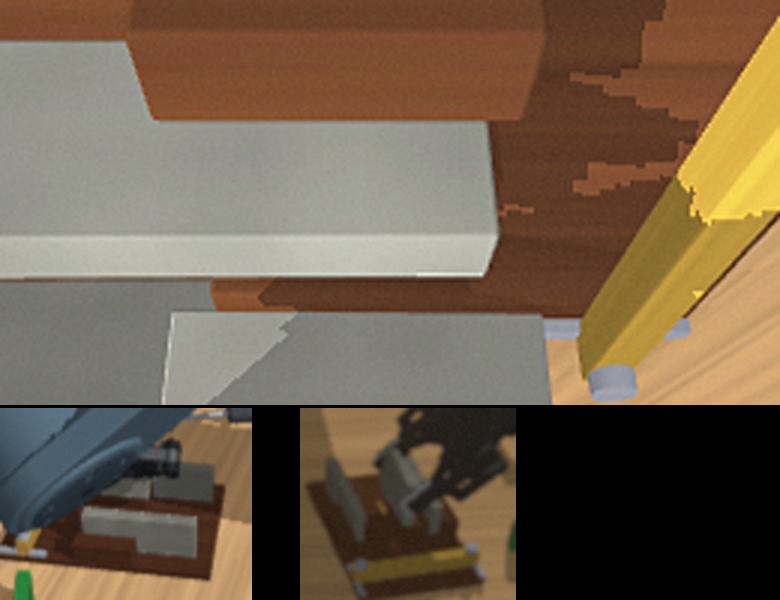

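```bash
python3 - <<'E'
from h import *
import pickle
np.set_printoptions(precision=4,suppress=True)
for f,W in (('w5.pkl',lambda u,v:(140+(u-1)/3,90+(v-1)/3)),):
    c,o=pickle.load(open(f,'rb'))
    def line(n,a,b,z):
        A,B=ray(c,W(*a),z),ray(c,W(*b),z);y=A[1]+(B[1]-A[1])*(.522-A[0])/(B[0]-A[0]);print(n,A,B,'yaw %.3f y@.522 %.4f'%(np.arctan2(B[1]-A[1],B[0]-A[0]),y), 'dy/px', ray(c,W(a[0],a[1]+3),z)[1]-A[1])
    line('fin y=47.5?',(155,120),(520,120),.026)
    line('slip+y top near edge',(0,235),(498,235),.044)
    line('slip+y top far edge',(0,277),(485,275),.044)
    line('stone bottom at tool z',(172,312),(545,312),.0361)
    line('fence top near/ far?',(580,338),(780,15),.024)
    print(-c['R'].T@c['t'])
c4,_=pickle.load(open('w4.pkl','rb'))
A,B=ray(c4,(95+46/3,82/3),.044),ray(c4,(95+532/3,62/3),.044);print('w4 slip+y top near edge y@.522',A[1]+(B[1]-A[1])*(.522-A[0])/(B[0]-A[0]))
# fin +y edges at w4? y=32.5
E
```

```text
fin y=47.5? [0.4906 0.2422 0.026 ] [0.5407 0.2499 0.026 ] yaw 0.152 y@.522 0.2471 dy/px -0.0006613091296134854
slip+y top near edge [0.4727 0.2389 0.044 ] [0.5363 0.2483 0.044 ] yaw 0.146 y@.522 0.2462 dy/px -0.0007905073101145688
slip+y top far edge [0.4701 0.2268 0.044 ] [0.5381 0.2372 0.044 ] yaw 0.152 y@.522 0.2348 dy/px -0.0009592090801741615
stone bottom at tool z [0.4922 0.2012 0.0361] [0.5588 0.2106 0.0361] yaw 0.140 y@.522 0.2054 dy/px -0.0012907527442918842
fence top near/ far? [0.5836 0.1736 0.024 ] [0.5662 0.2714 0.024 ] yaw 1.748 y@.522 0.5183 dy/px -0.0017034606172079414
[0.5024 0.3333 0.0969]
w4 slip+y top near edge y@.522 0.23162664337328012
```

Fin and slip edges are visible (fin edge row 120, slip top rows 236–276, stone's lower edge row 312). The slip hides the slot mouth. Combining views, I put the slot's middle at y≈0.195–0.197, and I'll feel it in with small steps down.

```bash
python3 -m handwheel '[{"travel":[0.008,-0.012,0.033],"dr":[0.005,0,-0.006]},{"travel":[0.008,0,0.01],"dr":[0,0,0]},{"travel":[0,0,0],"dr":[0,0,0]}]'
python3 st.py .5250 .1958 .050
```

```text
time_s: 9.95
eef_pos: [0.5301, 0.1797, 0.0526]
eef_rot: [0.318, 0.59, 0.695, -0.26]
wrist_force: [0.6, -0.2, -0.8]
opening: 0.786
C [0.5265 0.1945 0.058 ] yaw 0.157 pitch 0.008 lean 0.002 q [ 0.5199  0.6905  1.5522 -0.8091  1.3505  0.7314] F [ 0.5966 -0.2335 -0.7553]
dr frac [ 0.0091 -0.0035 -0.0118]
d [-0.0015  0.0013 -0.008 ] travel frac [ 0.0467 -0.0093  0.0279]
```

```bash
python3 -m handwheel '[{"travel":[0.025,-0.005,0.015],"dr":[0.01,-0.003,-0.012]},{"travel":[0.025,-0.005,0.015],"dr":[0,0,0]},{"travel":[0,0,0],"dr":[0,0,0]}]'
python3 st.py .5250 .1958 .044
```

```text
time_s: 10.2
eef_pos: [0.5287, 0.1811, 0.0438]
eef_rot: [0.316, 0.589, 0.696, -0.263]
wrist_force: [-0.5, 0.3, -1.6]
opening: 0.781
C [0.5251 0.196  0.0492] yaw 0.157 pitch -0.000 lean 0.001 q [ 0.5225  0.7082  1.5461 -0.807   1.3487  0.7351] F [-0.494   0.2862 -1.5517]
dr frac [-0.0011 -0.0013 -0.0009]
d [-0.0001 -0.0002 -0.0052] travel frac [ 0.0256 -0.0011  0.0239]
```

```bash
python3 -m handwheel '[{"travel":[0.014,0,0.013],"dr":[0,0,0]},{"travel":[0.014,0,0.013],"dr":[0,0,0]},{"travel":[0,0,0],"dr":[0,0,0]}]'
python3 st.py .5250 .1958 .038
```

```text
time_s: 10.45
eef_pos: [0.5287, 0.1812, 0.0373]
eef_rot: [0.316, 0.589, 0.696, -0.263]
wrist_force: [-0.5, 0.4, -1.4]
opening: 0.782
C [0.5251 0.196  0.0427] yaw 0.158 pitch -0.000 lean 0.001 q [ 0.5226  0.7196  1.5444 -0.8087  1.3421  0.7419] F [-0.5356  0.4476 -1.3715]
dr frac [-0.0009 -0.001  -0.0002]
d [-0.0001 -0.0002 -0.0047] travel frac [ 0.0228 -0.001   0.0216]
```

No contact at 8 mm below the fin tops, so the stone is in the slot. I'll lower it to the floor.

```bash
python3 -m handwheel '[{"travel":[0.012,0,0.011],"dr":[0,0,0]},{"travel":[0.012,0,0.011],"dr":[0,0,0]},{"travel":[0,0,0],"dr":[0,0,0]}]'
python3 st.py .5250 .1958 .034
python3 -m handwheel '[{"travel":[0.006,0,0.006],"dr":[0,0,0]},{"travel":[0,0,0],"dr":[0,0,0]}]'
python3 st.py .5250 .1958 .033
```

```text
time_s: 10.7
eef_pos: [0.5287, 0.1811, 0.0318]
eef_rot: [0.316, 0.589, 0.696, -0.263]
wrist_force: [-0.1, 0.4, -1.8]
opening: 0.779
C [0.5251 0.1959 0.0372] yaw 0.158 pitch -0.000 lean 0.000 q [ 0.5224  0.7292  1.5428 -0.8102  1.3365  0.7477] F [-0.1238  0.3511 -1.7931]
dr frac [-0.0008 -0.0009  0.    ]
d [-0.0001 -0.0001 -0.0032] travel frac [ 0.0157 -0.0011  0.0146]
time_s: 10.87
eef_pos: [0.5287, 0.181, 0.0303]
eef_rot: [0.316, 0.589, 0.696, -0.263]
wrist_force: [0.2, 0.6, -2.1]
opening: 0.781
C [0.5251 0.1958 0.0357] yaw 0.158 pitch -0.000 lean 0.000 q [ 0.5223  0.7318  1.5424 -0.8106  1.335   0.7493] F [ 0.2342  0.5972 -2.0593]
dr frac [-0.0011 -0.0008  0.0001]
d [-0.0001  0.     -0.0027] travel frac [ 0.0137 -0.0008  0.0117]
```

```bash
for i in 1; do python3 -m handwheel '[{"travel":[0.005,0,0.005],"dr":[0,0,0]},{"travel":[0,0,0],"dr":[0,0,0]}]'; done
python3 -m handwheel '[{"travel":[0.005,0,0.005],"dr":[0,0,0]},{"travel":[0,0,0],"dr":[0,0,0]}]'
python3 st.py .5250 .1958 .033
```

```text
time_s: 11.03
eef_pos: [0.5288, 0.1809, 0.0292]
eef_rot: [0.316, 0.589, 0.696, -0.263]
wrist_force: [-0.3, 1.0, -1.1]
opening: 0.783
time_s: 11.2
eef_pos: [0.5289, 0.1809, 0.0282]
eef_rot: [0.316, 0.589, 0.696, -0.263]
wrist_force: [-0.3, 0.1, -1.4]
opening: 0.785
C [0.5253 0.1957 0.0336] yaw 0.158 pitch -0.000 lean 0.000 q [ 0.522   0.7354  1.5417 -0.8114  1.3326  0.7517] F [-0.2827  0.0932 -1.4265]
dr frac [-0.0005 -0.0009 -0.0005]
d [-0.0003  0.0001 -0.0006] travel frac [ 0.0039 -0.002   0.002 ]
```

```bash
python3 -m handwheel '[{"travel":[0.005,0,0.005],"dr":[0,0,0]},{"travel":[0,0,0],"dr":[0,0,0]}]'|grep -E "eef_pos|force"
python3 -m handwheel '[{"travel":[0.005,0,0.005],"dr":[0,0,0]},{"travel":[0,0,0],"dr":[0,0,0]}]'|grep -E "eef_pos|force"
python3 -m handwheel '[{"travel":[0.005,0,0.005],"dr":[0,0,0]},{"travel":[0,0,0],"dr":[0,0,0]}]'|grep -E "eef_pos|force"
```

```text
eef_pos: [0.5291, 0.1809, 0.0273]
wrist_force: [-0.3, -0.1, -1.6]
eef_pos: [0.5294, 0.1809, 0.0274]
wrist_force: [0.1, -0.9, -0.7]
eef_pos: [0.5296, 0.181, 0.0272]
wrist_force: [0.3, -1.2, -1.0]
```

The stone is on the floor: TCP height stalls at 0.0273, which puts the stone's centre at about 0.033 as it must be. Releasing and backing out along the tool axis.

```bash
python3 -m handwheel '[{"travel":[0,0,0],"dr":[0,0,0]},{"travel":[0,0,0],"dr":[0,0,0]},{"travel":[0,0,0],"dr":[0,0,0]},{"travel":[0,0,0],"dr":[0,0,0]},{"travel":[0,0,0],"dr":[0,0,0]}]' 1
python3 -m handwheel '[{"travel":[0,0,-0.04],"dr":[0,0,0]},{"travel":[0,0,-0.06],"dr":[0,0,0]},{"travel":[0,0,-0.1],"dr":[0,0,0]},{"travel":[0,0,-0.15],"dr":[0,0,0]},{"travel":[0,0,-0.2],"dr":[0,0,0]},{"travel":[-0.05,0,-0.2],"dr":[0,0,0]},{"travel":[0,0,0],"dr":[0,0,0]}]'
python3 go.py; python3 - <<'E'
from h import *
im=viewer.camera("wrist")[:,:,::-1];cv2.imwrite("pics/w6.png",im)
t=viewer.camera("scene")[:,:,::-1];cv2.imwrite("pics/t6.png",t)
s=viewer.camera("side")[:,:,::-1];cv2.imwrite("pics/s6.png",s)
cv=np.zeros((600,800,3),np.uint8);cv[:384,:512]=im
cv[:280,515:795]=cv2.resize(t[150:220,305:375],(280,280),interpolation=cv2.INTER_CUBIC)
cv[390:390+210,:420]=cv2.resize(s[210:280,180:320],(420,210),interpolation=cv2.INTER_CUBIC)
cv2.imwrite("pics/m6.png",cv)
E
```

```text
time_s: 12.12
eef_pos: [0.5299, 0.1809, 0.0269]
eef_rot: [0.317, 0.589, 0.696, -0.263]
wrist_force: [0.5, 0.0, -0.5]
opening: 1.001
time_s: 12.7
eef_pos: [0.5136, 0.2634, 0.111]
eef_rot: [0.316, 0.589, 0.695, -0.264]
wrist_force: [1.1, 1.0, 0.6]
opening: 0.998
q [ 0.6404  0.6804  1.4168 -0.7341  1.5326  0.6947] tool x [-0.107   0.652  -0.7507] y [0.986  0.1665 0.004 ] z [ 0.1276 -0.7397 -0.6607] yaw_y 0.167 tilt deg 48.6
```

View pics/m6.png

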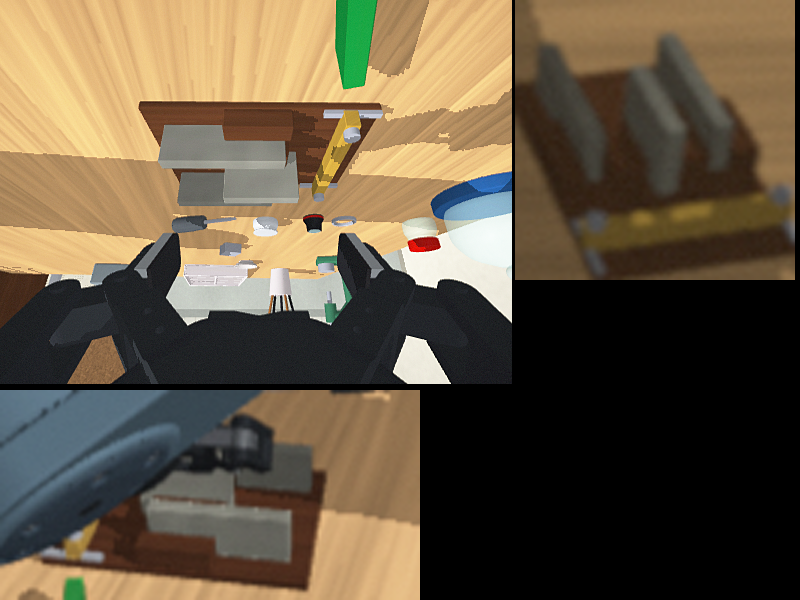

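The stone (224–297, 160–200) stands in the middle slot between the two slips. The fence is at (335,150), not yet touched. I'll untilt, shut the fingers and go to the robot's side of the rack.

```bash
python3 -m handwheel '[{"travel":[-0.15,-0.1,-0.13],"dr":[0,0,0]},{"travel":[-0.15,-0.1,-0.13],"dr":[0,0,0]},{"travel":[-0.15,-0.15,-0.13],"dr":[0,0,0]},{"travel":[0,-0.15,0],"dr":[0,0.235,0]},{"travel":[0,-0.15,0],"dr":[0,0.235,0]},{"travel":[0,-0.1,0],"dr":[0,0.235,0]},{"travel":[0,0,0],"dr":[0,0.235,0]},{"travel":[0,0,0],"dr":[0,0.235,0]},{"travel":[0,0,0],"dr":[0,0.235,0]},{"travel":[0,0,0],"dr":[0,0.235,0]},{"travel":[0,0,0],"dr":[0,0,0]}]' -1
python3 go.py .390 .2145 .06
```

```text
time_s: 13.77
eef_pos: [0.3878, 0.2313, 0.1822]
eef_rot: [-0.016, 0.649, 0.761, -0.005]
wrist_force: [0.8, -0.3, -0.2]
opening: -0.003
q [ 0.2588 -0.0342  1.9411  0.0216  1.2611  0.0939] tool x [-0.1571  0.9874  0.0178] y [ 0.9871  0.1576 -0.0283] z [-0.0308  0.0131 -0.9994] yaw_y 0.158 tilt deg 1.9
d [ 0.0022 -0.0168 -0.1222] tool m [-0.0191  0.0029  0.1218] frac [-0.1276  0.0197  0.8123]
```

```bash
python3 -m handwheel '[{"travel":[-0.026,0.004,0.2],"dr":[0,0,0]},{"travel":[-0.026,0.004,0.2],"dr":[0,0,0]},{"travel":[-0.026,0.004,0.2],"dr":[0,0,0]},{"travel":[-0.026,0.004,0.2],"dr":[0,0,0]},{"travel":[-0.026,0.004,0.18],"dr":[0,0,0]},{"travel":[0,0,0],"dr":[0,0,0]}]'
python3 go.py .405 .217 .024
```

```text
time_s: 14.27
eef_pos: [0.3879, 0.208, 0.0275]
eef_rot: [-0.012, 0.653, 0.757, -0.01]
wrist_force: [-1.5, -0.8, 0.5]
opening: -0.001
q [0.2158 0.2146 2.0516 0.0094 0.907  0.0627] tool x [-0.1466  0.9892  0.0052] y [ 0.9887  0.1467 -0.032 ] z [-0.0324  0.0004 -0.9995] yaw_y 0.147 tilt deg 1.9
d [ 0.0171  0.009  -0.0035] tool m [0.0063 0.0183 0.003 ] frac [0.0423 0.122  0.02  ]
```

```bash
python3 -m handwheel '[{"travel":[0.02,0.06,0.01],"dr":[-0.06,0,-0.02]},{"travel":[0.02,0.06,0],"dr":[0,0,0]},{"travel":[0,0,0],"dr":[0,0,0]}]'
python3 go.py .425 .220 .024
python3 -m handwheel '[{"travel":[0,0.04,0],"dr":[0,0,0]},{"travel":[0,0.04,0],"dr":[0,0,0]},{"travel":[0,0.04,0],"dr":[0,0,0]},{"travel":[0,0.04,0],"dr":[0,0,0]},{"travel":[0,0.04,0],"dr":[0,0,0]}]'
python3 go.py .425 .220 .024
```

```text
time_s: 14.52
eef_pos: [0.4016, 0.2164, 0.0235]
eef_rot: [-0.004, 0.649, 0.761, -0.004]
wrist_force: [1.0, -0.2, -0.2]
opening: 0.003
q [0.2319 0.2423 2.0274 0.0019 0.8826 0.0729] tool x [-0.1571  0.9876  0.0007] y [ 0.9875  0.1571 -0.0108] z [-0.0107 -0.001  -0.9999] yaw_y 0.158 tilt deg 0.6
d [0.0234 0.0036 0.0005] tool m [-0.0001  0.0237 -0.0008] frac [-0.0005  0.1577 -0.0053]
time_s: 14.93
eef_pos: [0.4353, 0.2228, 0.0266]
eef_rot: [-0.003, 0.649, 0.761, -0.003]
wrist_force: [0.8, 0.5, -0.4]
opening: 0.006
q [0.2298 0.2957 1.9466 0.     0.9077 0.0707] tool x [-0.1584  0.9874 -0.0006] y [ 0.9873  0.1584 -0.0084] z [-0.0082 -0.0019 -1.    ] yaw_y 0.159 tilt deg 0.5
d [-0.0103 -0.0028 -0.0026] tool m [-0.0011 -0.0106  0.0027] frac [-0.0076 -0.0706  0.0182]
```

```bash
python3 -m handwheel '[{"travel":[-0.006,0.022,0.01],"dr":[0,0,0]},{"travel":[0,0.022,0.005],"dr":[0,0,0]},{"travel":[0,0.022,0.005],"dr":[0,0,0]},{"travel":[0,0.022,0.002],"dr":[0,0,0]},{"travel":[0,0.022,0.002],"dr":[0,0,0]}]'|grep -E "eef_pos|force"
python3 -m handwheel '[{"travel":[0,0.012,0],"dr":[0,0,0]},{"travel":[0,0.012,0],"dr":[0,0,0]},{"travel":[0,0.012,0],"dr":[0,0,0]}]'|grep -E "eef_pos|force"
python3 -m handwheel '[{"travel":[0,0.01,0],"dr":[0,0,0]},{"travel":[0,0.01,0],"dr":[0,0,0]},{"travel":[0,0.01,0],"dr":[0,0,0]}]'|grep -E "eef_pos|force"
```

```text
eef_pos: [0.4541, 0.2245, 0.0231]
wrist_force: [-2.1, 0.4, 0.7]
eef_pos: [0.4597, 0.2253, 0.0226]
wrist_force: [-1.6, -0.2, 0.9]
eef_pos: [0.4643, 0.226, 0.0226]
wrist_force: [-1.6, -0.9, 1.8]
```

```bash

python3 -m handwheel '[{"travel":[0,0.008,0],"dr":[0,0,0]},{"travel":[0,0.008,0],"dr":[0,0,0]}]'|grep -E "eef_pos|force"
python3 -m handwheel '[{"travel":[0,0.008,0],"dr":[0,0,0]},{"travel":[0,0.008,0],"dr":[0,0,0]}]'|grep -E "eef_pos|force"
python3 - <<'E'
from h import *
t=viewer.camera("scene")[:,:,::-1];cv2.imwrite("pics/t7.png",t)
s=viewer.camera("side")[:,:,::-1];cv2.imwrite("pics/s7.png",s)
cv=np.zeros((600,800,3),np.uint8)
cv[:420,:420]=cv2.resize(t[150:220,305:375],(420,420),interpolation=cv2.INTER_CUBIC)
cv[:300,425:795]=cv2.resize(s[215:275,200:274],(370,300),interpolation=cv2.INTER_CUBIC)
cv2.imwrite("pics/m7.png",cv)
E
```

```text
eef_pos: [0.4669, 0.2265, 0.0226]
wrist_force: [-0.7, -0.3, 1.9]
eef_pos: [0.4695, 0.2269, 0.0226]
wrist_force: [-1.9, -0.1, 2.3]
```

View pics/m7.png

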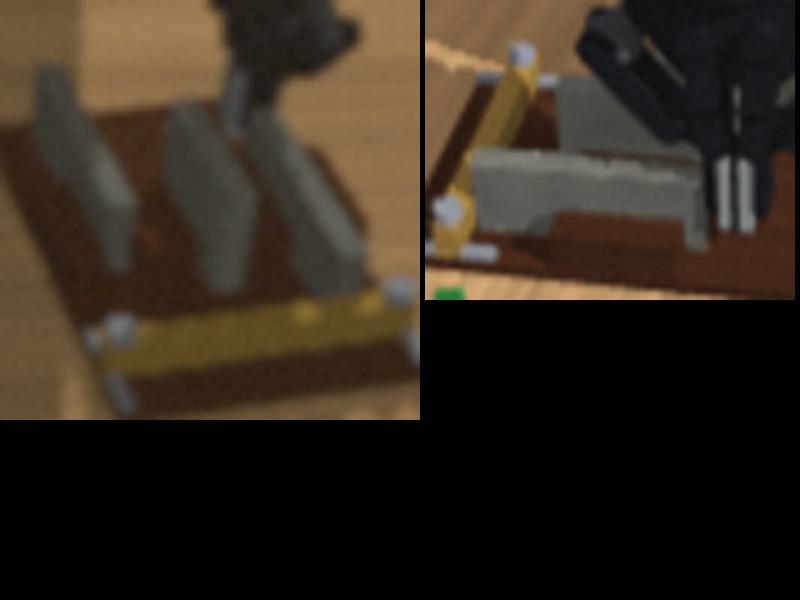

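The +y slip's far end (475,190 in the side crop) is just short of the fence, with no stall yet. I'll continue in about 1 mm steps.

```bash

for i in 1; do python3 -m handwheel '[{"travel":[0,0.007,0],"dr":[0,0,0]}]'|grep -E "eef_pos|force"
python3 -m handwheel '[{"travel":[0,0.007,0],"dr":[0,0,0]}]'|grep -E "eef_pos|force"
python3 -m handwheel '[{"travel":[0,0.007,0],"dr":[0,0,0]}]'|grep -E "eef_pos|force"; done
```

```text
eef_pos: [0.4706, 0.2271, 0.0225]
wrist_force: [-4.8, -1.0, 2.7]
eef_pos: [0.4706, 0.2271, 0.0223]
wrist_force: [-7.9, -2.1, 5.8]
eef_pos: [0.4705, 0.2271, 0.0221]
wrist_force: [-5.0, -1.1, 4.3]
```

Contact: the TCP stalls at x=0.4705 with about 5–8 N and no further motion. Backing off and going to the other slip, where I expect a stall at TCP≈(0.483, 0.148).

```bash
python3 -m handwheel '[{"travel":[0,-0.1,0],"dr":[0,0,0]},{"travel":[0,-0.1,0],"dr":[0,0,0]},{"travel":[0,-0.1,0],"dr":[0,0,0]},{"travel":[0,-0.12,0],"dr":[0,0,0]},{"travel":[-0.178,0,0],"dr":[0,0,0]},{"travel":[-0.178,0,0],"dr":[0,0,0]},{"travel":[-0.178,0,0],"dr":[0,0,0]},{"travel":[0,0,0],"dr":[0,0,0]}]'
python3 go.py .440 .1413 .0225
```

```text
time_s: 17.2
eef_pos: [0.4222, 0.1372, 0.024]
eef_rot: [-0.002, 0.647, 0.763, -0.003]
wrist_force: [0.7, -0.2, -0.9]
opening: -0.002
q [ 0.0469  0.2156  2.0603 -0.0022  0.8719 -0.1156] tool x [-0.1632  0.9866 -0.001 ] y [ 0.9866  0.1632 -0.0063] z [-0.0061 -0.002  -1.    ] yaw_y 0.164 tilt deg 0.4
d [ 0.0178  0.0041 -0.0015] tool m [0.0012 0.0182 0.0014] frac [0.0077 0.1215 0.0094]
```

```bash
python3 -m handwheel '[{"travel":[0.005,0.03,0.004],"dr":[0,0,0.01]},{"travel":[0.003,0.03,0.004],"dr":[0,0,0]},{"travel":[0,0.022,0.002],"dr":[0,0,0]},{"travel":[0,0.022,0],"dr":[0,0,0]},{"travel":[0,0.022,0],"dr":[0,0,0]},{"travel":[0,0.022,0],"dr":[0,0,0]},{"travel":[0,0.022,0],"dr":[0,0,0]},{"travel":[0,0.022,0],"dr":[0,0,0]},{"travel":[0,0.022,0],"dr":[0,0,0]}]'|grep -E "eef_pos|force"
python3 -m handwheel '[{"travel":[0,0.02,0],"dr":[0,0,0]},{"travel":[0,0.015,0],"dr":[0,0,0]},{"travel":[0,0.01,0],"dr":[0,0,0]}]'|grep -E "eef_pos|force"
python3 go.py .483 .1481 .0225
```

```text
eef_pos: [0.4563, 0.1466, 0.022]
wrist_force: [-2.1, -1.4, 1.3]
eef_pos: [0.4629, 0.1477, 0.0217]
wrist_force: [-3.4, -1.0, 2.3]
q [ 0.0652  0.3009  1.9539 -0.0024  0.8967 -0.0935] tool x [-0.1594  0.9872 -0.0009] y [ 0.9872  0.1594 -0.01  ] z [-0.0097 -0.0025 -0.9999] yaw_y 0.160 tilt deg 0.6
d [0.0201 0.0004 0.0008] tool m [-0.0028  0.02   -0.001 ] frac [-0.0186  0.133  -0.0069]
```

```bash
python3 -m handwheel '[{"travel":[-0.003,0.018,-0.002],"dr":[0,0,0]},{"travel":[-0.003,0.018,0],"dr":[0,0,0]},{"travel":[-0.003,0.018,0],"dr":[0,0,0]},{"travel":[-0.003,0.018,0],"dr":[0,0,0]},{"travel":[0,0.012,0],"dr":[0,0,0]}]'|grep -E "eef_pos|force"
python3 -m handwheel '[{"travel":[0,0.01,0],"dr":[0,0,0]},{"travel":[0,0.01,0],"dr":[0,0,0]}]'|grep -E "eef_pos|force"
python3 -m handwheel '[{"travel":[0,0.007,0],"dr":[0,0,0]}]'|grep -E "eef_pos|force"
```

```text
eef_pos: [0.4781, 0.1481, 0.0219]
wrist_force: [-1.0, -0.1, 0.0]
eef_pos: [0.4819, 0.1487, 0.0219]
wrist_force: [0.0, -0.5, -0.1]
eef_pos: [0.4826, 0.1488, 0.0217]
wrist_force: [-4.3, -1.5, 3.9]
```

```bash
python3 -m handwheel '[{"travel":[0,0.005,0],"dr":[0,0,0]}]'|grep -E "eef_pos|force"
python3 -m handwheel '[{"travel":[0,0.005,0],"dr":[0,0,0]}]'|grep -E "eef_pos|force"
```

```text
eef_pos: [0.4826, 0.1488, 0.0216]
wrist_force: [-5.0, -2.1, 3.6]
eef_pos: [0.4826, 0.1488, 0.0214]
wrist_force: [-4.8, -1.1, 3.6]
```

The stall is at x=0.4826, as predicted. Now the middle stone, pushed above the fins; I expect a stall near (0.508, 0.193).

```bash
python3 -m handwheel '[{"travel":[0,-0.1,0],"dr":[0,0,0]},{"travel":[0,-0.13,0],"dr":[0,0,0]},{"travel":[0.13,0,-0.05],"dr":[0,0,0]},{"travel":[0.13,0,-0.04],"dr":[0,0,0]},{"travel":[0,0,0],"dr":[0,0,0]}]'
python3 go.py .470 .187 .035
```

```text
time_s: 19.45
eef_pos: [0.4438, 0.1822, 0.036]
eef_rot: [-0.002, 0.65, 0.76, -0.002]
wrist_force: [0.2, -0.5, -0.5]
opening: 0.001
q [ 0.1417  0.2581  1.9704 -0.0004  0.9182 -0.0141] tool x [-0.1554  0.9878 -0.0003] y [ 0.9878  0.1554 -0.0051] z [-0.005 -0.001 -1.   ] yaw_y 0.156 tilt deg 0.3
d [ 0.0262  0.0048 -0.001 ] tool m [0.0007 0.0266 0.0009] frac [0.0044 0.1773 0.0059]
```

```bash
python3 -m handwheel '[{"travel":[0.004,0.05,0.004],"dr":[0,0,0]},{"travel":[0,0.03,0],"dr":[0,0,0]},{"travel":[0,0.022,0],"dr":[0,0,0]},{"travel":[0,0.022,0],"dr":[0,0,0]},{"travel":[0,0.022,0],"dr":[0,0,0]},{"travel":[0,0.022,0],"dr":[0,0,0]},{"travel":[0,0.022,0],"dr":[0,0,0]},{"travel":[0,0.022,0],"dr":[0,0,0]},{"travel":[0,0.022,0],"dr":[0,0,0]}]'|grep -E "eef_pos|force"
python3 -m handwheel '[{"travel":[0,0.02,0],"dr":[0,0,0]},{"travel":[0,0.015,0],"dr":[0,0,0]},{"travel":[0,0.01,0],"dr":[0,0,0]}]'|grep -E "eef_pos|force"
python3 go.py .5084 .1926 .035
```

```text
eef_pos: [0.4842, 0.1868, 0.0347]
wrist_force: [-1.2, 0.1, 1.3]
eef_pos: [0.4913, 0.1878, 0.0344]
wrist_force: [-2.2, -0.8, 0.7]
q [ 0.1399  0.3462  1.8549 -0.0012  0.9444 -0.0146] tool x [-0.1545  0.988  -0.0009] y [ 0.988   0.1545 -0.004 ] z [-0.0038 -0.0015 -1.    ] yaw_y 0.155 tilt deg 0.2
d [0.0171 0.0048 0.0006] tool m [ 0.0021  0.0176 -0.0007] frac [ 0.0138  0.1175 -0.0046]
```

```bash
python3 -m handwheel '[{"travel":[0.003,0.018,0],"dr":[0,0,0]},{"travel":[0.003,0.018,0],"dr":[0,0,0]},{"travel":[0.003,0.015,0],"dr":[0,0,0]},{"travel":[0,0.01,0],"dr":[0,0,0]}]'|grep -E "eef_pos|force"
python3 -m handwheel '[{"travel":[0,0.01,0],"dr":[0,0,0]},{"travel":[0,0.01,0],"dr":[0,0,0]}]'|grep -E "eef_pos|force"
python3 -m handwheel '[{"travel":[0,0.008,0],"dr":[0,0,0]}]'|grep -E "eef_pos|force"
python3 -m handwheel '[{"travel":[0,0.007,0],"dr":[0,0,0]}]'|grep -E "eef_pos|force"
```

```text
eef_pos: [0.5003, 0.1908, 0.0342]
wrist_force: [-1.2, 0.6, 1.0]
eef_pos: [0.5034, 0.1913, 0.0342]
wrist_force: [-1.9, 0.4, 3.0]
eef_pos: [0.5047, 0.1915, 0.0342]
wrist_force: [-1.1, -0.3, 1.4]
eef_pos: [0.5059, 0.1917, 0.0341]
wrist_force: [-1.9, -1.0, 1.3]
```

```bash
for r in 1; do python3 -m handwheel '[{"travel":[0,0.006,0],"dr":[0,0,0]}]'|grep -E "eef_pos|force"
python3 -m handwheel '[{"travel":[0,0.006,0],"dr":[0,0,0]}]'|grep -E "eef_pos|force"
python3 -m handwheel '[{"travel":[0,0.006,0],"dr":[0,0,0]}]'|grep -E "eef_pos|force"; done
```

```text
eef_pos: [0.5068, 0.1918, 0.0341]
wrist_force: [-1.4, -0.3, 0.9]
eef_pos: [0.5078, 0.192, 0.0342]
wrist_force: [-2.2, -1.0, 1.3]
eef_pos: [0.5085, 0.1921, 0.0341]
wrist_force: [-5.9, -2.1, 5.4]
```

```bash
python3 -m handwheel '[{"travel":[0,0.004,0],"dr":[0,0,0]}]'|grep -E "eef_pos|force"
python3 -m handwheel '[{"travel":[0,-0.1,0],"dr":[0,0,0]},{"travel":[0,-0.2,0],"dr":[0,0,0]},{"travel":[0,-0.2,-0.1],"dr":[0,0,0]},{"travel":[0,-0.1,-0.25],"dr":[0,0,0]},{"travel":[0,0,-0.25],"dr":[0,0,0]},{"travel":[0,0,-0.25],"dr":[0,0,0]},{"travel":[0,0,-0.25],"dr":[0,0,0]},{"travel":[0,0,0],"dr":[0,0,0]}]'
python3 - <<'E'
from h import *
im=viewer.camera("wrist")[:,:,::-1];cv2.imwrite("pics/w8.png",im)
t=viewer.camera("scene")[:,:,::-1];s=viewer.camera("side")[:,:,::-1];cv2.imwrite("pics/t8.png",t);cv2.imwrite("pics/s8.png",s)
t0=cv2.imread("pics/scene0.png")
cv=np.zeros((600,800,3),np.uint8);cv[:384,:512]=im
Z=lambda a,w,h:cv2.resize(a,(w,h),interpolation=cv2.INTER_CUBIC)
cv[:280,515:795]=Z(t[150:220,305:375],280,280);cv[285:565,515:795]=Z(t0[150:220,305:375],280,280)
cv[390:600,:420]=Z(s[210:280,180:320],420,210);cv2.imwrite("pics/m8.png",cv)
E
```

```text
eef_pos: [0.5084, 0.1921, 0.034]
wrist_force: [-6.3, -1.4, 5.7]
time_s: 22.12
eef_pos: [0.4173, 0.1781, 0.2037]
eef_rot: [-0.002, 0.65, 0.76, -0.002]
wrist_force: [1.7, 0.4, 0.0]
opening: -0.001
```

View pics/m8.png

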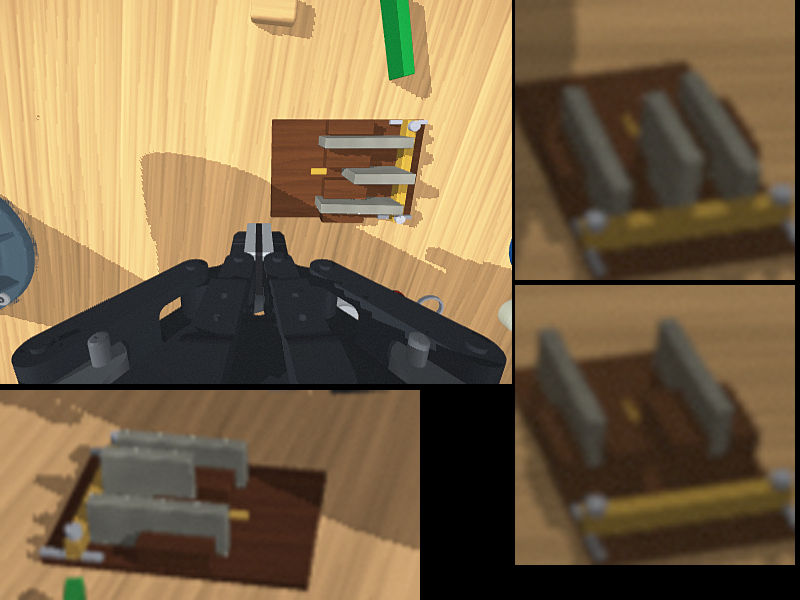

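All three stones are upright with their ends on the fence. In the scene crops the fence is at the same pixels before and after. Handing in.

```bash
python3 -c "
from bench import ctrl
print(ctrl.hand_in())"
```

```text
the job is handed in; nothing more can be done
None
```

The honing stone is standing on its long edge in the middle slot. All three stones have been pushed up against the brass fence, and the job is handed in at about 22 s of the 66 s allowed. `ctrl.hand_in()` gives no verdict, so the points below are my own checks.

- **Placing:** I gripped the stone by its ends with the tool tilted about 42°, turned it 90° about the jaw axis and lowered it into the slot by feel. It reached the floor with its centre at about 0.033 m, as it should, and was not dropped.
- **Pushing:** Each stone was pushed with shut fingers until the tool stopped moving, at about 5–8 N. The two later stops came within 1 mm of where the first one predicted. In one reading, on the first slip, the total push briefly went slightly over the 8 N at which the fence slides, but the tool did not move forward.
- **Last pictures:** All three stones stand upright with their far ends on the fence. The fence and rack appear at the same pixels as at the start. The bystanders still in view look undisturbed, but I did not measure their positions.
- **Disagreement:** The wrist camera put the slot about 2–4 mm further left than the scene and side cameras did. I aimed between the two, and the stone went in without touching the fins.

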